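# Spirit level out of the half-opening drawer

## Task

Get the yellow spirit level out of the drawer unit on the bench, to true up the shelving: pull the drawer out to its stop - its runners let it come not quite half way, so the level's far end stays under the cabinet top - then tip the level's near end up and draw it out slantwise through the gap. Finish while still holding it in the gripper, at rest, its whole length at least a hand's breadth (8 cm) clear above the cabinet's top; leave the drawer open with the screwdriver still in it, and do not disturb the bottles, carton and cleaning caddy on the bench.

Things in the scene. Friction and masses are not known exactly. Their poses are not given: they have to be found in the camera images.
- drawer (a joint): how far the blue-fronted drawer is pulled out of the cabinet, m: 0 shut, 0.17 at its stop; it starts 7 to 10 cm open. It slides straight out along the cabinet's -x with about 3 N of friction and stays where it is left
- handle (a point): middle of the drawer's steel bow handle: a level round bar 10 mm thick and 116 mm long along y, 66 mm above the bench, standing 40 mm off the drawer front (centre of bar to front face; 35 mm clear gap behind the bar, open from above). Axes as the cabinet's. Moves with the drawer
- cabinet_lip (a point): on the grey steel cabinet (fixed to the bench, 430 deep x 370 wide x 116 mm high): middle of the front edge of its top surface. x points into the cabinet (away from the drawer's opening direction), y along the front edge, z up. The top plate is 12 mm thick, so its underside is 104 mm above the bench, 74 mm above the drawer's inner floor
- drawer_front (a point): on the drawer: middle of the inner face of its blue front panel, at the level of the inner floor, 30 mm above the bench; axes as the cabinet's (x to the drawer's back). Inside: 394 mm along x, 330 mm along y. The panel is 16 mm thick, its top edge 90 mm above the bench; side and back walls rise 50 mm above the floor. At the stop the gap between panel and cabinet front is 170 mm
- level_center (a point): centre of the yellow spirit level with black ends and green vials, a stiff bar 300 long (its x) x 40 wide (its y) x 20 mm thick (its z), about 0.2 kg, lying flat, lengthwise in the left or right side of the drawer, its -x end towards the drawer's front
- level_near (a point): middle of the level's -x end face, nearest the drawer's front, 150 mm from its centre
- screwdriver_center (a point): centre of a red-handled screwdriver 205 mm long, 28 mm thick, lying lengthwise in the other side of the drawer; an orange tape measure, 66 x 62 x 32 mm, lies between the two, in the middle of the drawer further back
- juice1: orange juice bottle, 62 mm wide, 175 mm tall, on the bench; origin under its centre
- juice2: another such juice bottle; origin under its centre
- soda: large dark soda bottle, 100 mm wide, 300 mm tall, on the bench; origin under its centre
- carton: yellow carton 140 x 200 x 110 mm high on the bench; origin under its centre
- caddy: grey open cleaning caddy 200 x 120 mm, 135 mm high with its handle, on the bench; origin under its centre
Not all that is in view belongs to the job. What is meant by the part that bears screwdriver_center is not purple or turquoise, and is the larger of those in its own colour.

How it is judged:
On the way, in this order (a step that is already met when the one before it is completed fails the run):
1. the drawer is pulled out to its stop (value of joint drawer above 0.16 m), for 0.2 s.
2. the held level is slanted through the gap: near end tipped up above the drawer front, middle still below the cabinet's top (height (world z) of level_near above 0.1 m and angle between level_center's own x axis and vertical above 1.67 rad and z of level_center in the frame of cabinet_lip below 0 m and contact force between level and the fingers above 0.5 N), for 0.05 s.
At the end, for the whole second after the job is handed in: The level is held by the fingers, at rest (< 0.05 m/s), off cabinet and drawer, its centre over 200 mm above the bench if within 15 deg of level, 235 within 30, 266 within 45, else 310 (lowest end 4 to 8 cm above the cabinet top). The drawer is at least 140 mm open, the screwdriver lying in it (((height (world z) of level_center above 0.2 m and angle between level_center's own x axis and vertical between 1.309 and 1.833 rad) or (height (world z) of level_center above 0.235 m and angle between level_center's own x axis and vertical between 1.047 and 2.094 rad) or (height (world z) of level_center above 0.266 m and angle between level_center's own x axis and vertical between 0.785 and 2.356 rad) or height (world z) of level_center above 0.31 m) and contact force between level and the fingers above 1 N and contact force between level and cabinet below 0.1 N and linear speed of level below 0.05 m/s and value of joint drawer above 0.14 m and x of screwdriver_center in the frame of drawer_front between 0 and 0.394 m and y of screwdriver_center in the frame of drawer_front between -0.165 and 0.165 m and z of screwdriver_center in the frame of drawer_front between 0 and 0.04 m); the arm keeps its last pose, push and grip.
It fails at once if a bottle, the carton or the caddy is moved more than 30 mm or tipped (distance of any of juice1, juice2, soda, carton, caddy from where it was at the start of the episode above 0.03 m or angle between any of juice1, juice2, soda, carton, caddy's own z axis and vertical above 0.4 rad).
It also fails if it takes over 58 s, if anything falls off the work surface, if the arm or the gripper's body presses on something with over 40 N, if the wrist force passes 120 N, or if a joint passes its speed limit or range.

## Robot

A 6-joint arm with a two-finger parallel gripper is mounted at the origin on the work surface. World frame = base frame: x ahead of the robot, y to its left, z up, the work surface at z = 0. Lengths are in m, angles in rad, forces in N, time in s.
With the tool pointing down it reaches from about 0.4 to 0.825 m from the base axis. Payload 7 kg.
Tool frame: the origin (TCP) lies at the centre of the arm's flange, where the gripper is bolted on; the fingertips stand 178 mm ahead of it and the grasp point (between the pads) lies 159 mm ahead of it (arm.tip_reach is the distance from the TCP to the fingertips, in m); z points along the fingers, y is the direction in which the jaws open and shut (so a half turn about z gives the same grasp; the last joint's range is limited). The gripper opens to 88 mm and grips with 3 to 60 N. Pads are 19 mm wide; open, the fingers measure 130 mm over their backs; the gripper's body (78 mm by 193 mm) begins 47 mm behind the grasp point.
Start: joints at [1.526, 0.359, 0.012, 0, -1.224, -0.288], TCP at [0.221, 0.638, 0.405] pointing down, gripper open.
Joint ranges: [-3.07, 3.07], [-1.43, 2.12], [-1.02, 1.25], [-3.03, 1.67], [-3.05, -0], [-3.03, 3.03]. Speed limits (rad/s): [2.39, 2.39, 3.01, 3.14, 3.14, 3.14].

## Interface

Orientations are given as [roll, pitch, yaw] about the fixed x, y, z axes, in that order (R = Rz(yaw) Ry(pitch) Rx(roll)).
In Python, from station import arm gives the robot as it stands.
- The arm moves only by the shell command python3 -m inch 'ROWS' [OPENING] [FORCE]. ROWS is JSON, a list that holds one entry, the list of rows, each a list of 6 numbers: the shift along the world's x, y, z in units of 200 mm (1.0 is 200 mm), then the turn, a rotation vector about the world's x, y, z in units of 180 degrees (1.0 is 180 degrees). A call has 1 to 8 rows; each row is the pose to reach, as a shift and turn from the pose commanded when the call began, turning the shorter way round; what a row does not reach only later rows make up. A row lasts 1/8 s, in which the tool goes at most 62.5 mm and 10.7 degrees, less where a joint would pass 70% of its speed; a pose out of reach is approached as far as the arm can. A call with a number of a shift or a turn outside -1 to 1 is refused whole. A call with a gripper value outside its range is refused whole. OPENING is the finger opening in mm, from 0 to 87.6, set as the call begins (- or left out, the last holds). The fingers move at their own pace and stop on an object; FORCE is the grip in N (left out, the last holds). Time passes only in rows, so rows that repeat a pose let the fingers close. It gives the time, the measured TCP pose, the force and the opening at its end, in the units of the state.
- arm.get_state(): the state, without advancing time (a new reading comes with each control period).
- arm.grab_frame(name): name is "scene" or "side" or "wrist"; returns the picture (480x640x3 uint8, blue, green, red); there is no depth.
- arm.camera_params(name): a dict with "vertical_fov" (degrees; the focal length in pixels is half the picture's height over the tangent of half this angle, whatever the lens; pixels are square), "cx", "cy" (the principal point, pixels), "pose" (4x4, takes a point from camera to world coordinates). Camera axes: x right, y down, z forward; pixel columns grow to the right and rows downward; lengths in m; the calibration is good to about 2 mm. A picture is of the moment at which its call begins: read the wrist's pose just before it. camera_params takes no time and is no camera call; for the wrist camera it gives the pose at the moment of the call.
- arm.job_done(): hands the job in, once; it reports no verdict.
Trained networks look in the newest picture that a camera, given by its name, has taken for a name from the list of things; names that differ only in an ending like _2 or _b are one class to them, and where a whole thing is asked for, a point or a joint stands for the part that bears it (a point fixed in the world has none). Each returns a list of dicts, best first, with "score" (0 to 1); they miss things now and then, are a little off and sometimes report something else, mostly with a low value. They report only what shows in the picture. A call takes as long as a camera call. They do not tell look-alikes from the thing itself.
- arm.search_frame(target, camera): "box" ([left, top, right, bottom] in pixels, round what is visible of it).
- arm.regions_of(target, camera): "region" (480x640 bool, what is visible of it) and "box" ([left, top, right, bottom] in pixels, round what is visible of it).
The state is a dict: "t": time; "q": joint angles; "qd": joint speeds; "joint_efforts": joint torques, N m; "eef_pos": TCP position; "ee_rot": TCP orientation; "force": force on the tool from outside, world axes, zero at the start; "moment": the same for the moment, N m; "width": finger opening in m.
Only numpy, scipy, OpenCV 4.12 (cv2) and the standard library are available. Lean on these libraries where they do the work, as an engineer would, in place of code of your own. Each camera call takes 0.05 s, during which the arm holds its last target.

## Working session

There is one attempt and no reset: what is moved stays moved. The work goes in short steps, Python scripts to look and compute and a shell command to move; the robot and the scene stay as the last step left them, time stands still between calls to the robot, and variables do not carry over. Pictures are saved under pics/ and viewed, and the job is handed in when it is done.

```bash
ls; mkdir -p pics; python3 - <<'E'
from station import arm
import cv2
s=arm.get_state();print({k:(s[k] if not hasattr(s[k],'round') else s[k].round(3)) for k in s})
for n in ["scene","side","wrist"]:
    p=arm.camera_params(n);print(n,p)
    cv2.imwrite(f"pics/{n}0.png",arm.grab_frame(n))
E
```

```text
pics
{'t': 0.0, 'q': array([ 1.526,  0.359,  0.011, -0.   , -1.224, -0.288]), 'qd': array([-0.   , -0.002,  0.002, -0.002,  0.001, -0.   ]), 'joint_efforts': array([-0.0000e+00, -5.8272e+01,  2.9306e+01,  6.9970e+00,  7.0000e-03,
       -0.0000e+00]), 'eef_pos': array([0.22 , 0.638, 0.404]), 'ee_rot': array([ 3.14 , -0.   , -0.333]), 'force': array([-0.718,  0.201,  0.624]), 'moment': array([-0.003, -0.005,  0.001]), 'width': 0.08767307616705627}
scene {'vertical_fov': 42.84534790438689, 'cx': 313.72795667858117, 'cy': 250.701685402734, 'pose': array([[-0.14053136,  0.68982798, -0.710203  ,  1.57322987],
       [ 0.98987481,  0.1123626 , -0.08673237,  0.13895557],
       [ 0.01996984, -0.71520068, -0.69863381,  1.09544923],
       [ 0.        ,  0.        ,  0.        ,  1.        ]])}
side {'vertical_fov': 47.70828664694065, 'cx': 313.3411579243021, 'cy': 247.00828024228963, 'pose': array([[-0.95719649, -0.20634248,  0.20297209,  0.32303635],
       [-0.28901607,  0.71928562, -0.63174196,  0.75867716],
       [-0.0156397 , -0.66336338, -0.74813396,  0.9867464 ],
       [ 0.        ,  0.        ,  0.        ,  1.        ]])}
wrist {'vertical_fov': 65.89691447536916, 'cx': 317.6633494264342, 'cy': 241.72729619635768, 'pose': array([[-0.32623462, -0.90137129, -0.28478198,  0.29836412],
       [-0.94528708,  0.31165649,  0.09644979,  0.61101607],
       [ 0.00181708,  0.30066599, -0.95372777,  0.38388327],
       [ 0.        ,  0.        ,  0.        ,  1.        ]])}
```

View pics/scene0.png

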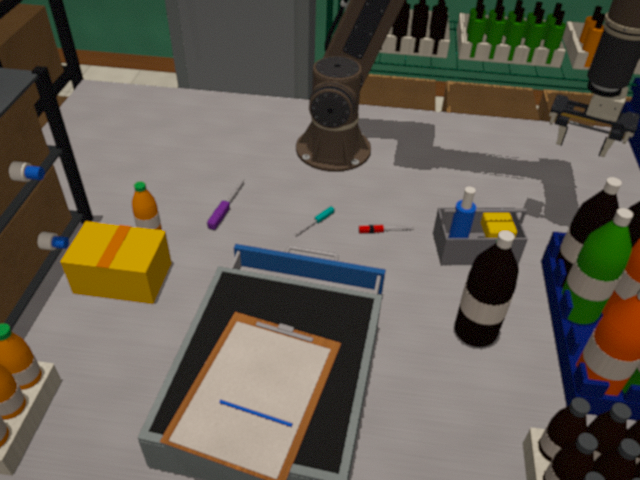

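View pics/side0.png

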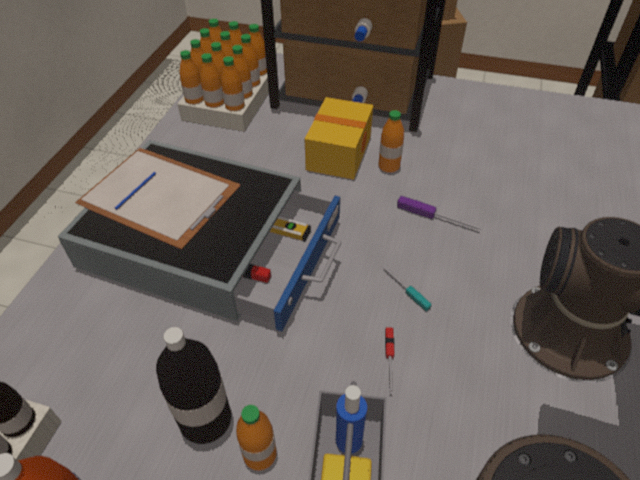

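View pics/wrist0.png

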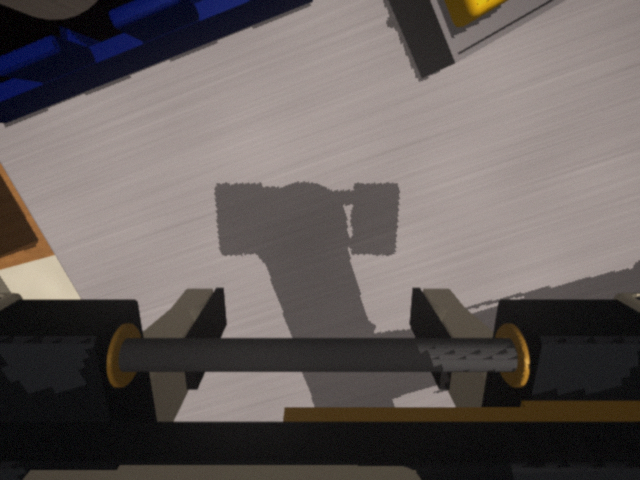

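```bash
python3 - <<'E'
import cv2
a=cv2.imread("pics/scene0.png");b=cv2.imread("pics/side0.png")
c=a[220:320,200:400];cv2.imwrite("pics/c1.png",cv2.resize(c,None,fx=4,fy=4,interpolation=cv2.INTER_CUBIC))
c=b[170:330,200:360];cv2.imwrite("pics/c2.png",cv2.resize(c,None,fx=3.75,fy=3.75,interpolation=cv2.INTER_CUBIC))
E
cat > h.py <<'E'
from station import arm
import numpy as np
def ray(cam,u,v,P=None):
    P=P or arm.camera_params(cam);f=240/np.tan(np.radians(P["vertical_fov"])/2)
    T=np.array(P["pose"]);d=T[:3,:3]@np.array([(u-P["cx"])/f,(v-P["cy"])/f,1]);return T[:3,3],d
def onz(cam,u,v,z,P=None):
    o,d=ray(cam,u,v,P);return o+d*(z-o[2])/d[2]
def proj(cam,p,P=None):
    P=P or arm.camera_params(cam);f=240/np.tan(np.radians(P["vertical_fov"])/2)
    T=np.array(P["pose"]);c=T[:3,:3].T@(np.array(p)-T[:3,3]);return np.array([P["cx"]+f*c[0]/c[2],P["cy"]+f*c[1]/c[2]])
E
python3 - <<'E'
from h import *
for t in ["handle","level_center","screwdriver_center","juice1","soda","carton","caddy","drawer_front"]:
  for c in ["scene","side"]:
    r=arm.search_frame(t,c);print(t,c,[(np.round(x["box"]).tolist(),round(x["score"],2)) for x in r[:4]])
E
```

```text
handle scene [([231.0, 241.0, 385.0, 295.0], 0.92)]
handle side [([232.0, 191.0, 342.0, 327.0], 0.57)]
level_center scene []
level_center side [([268.0, 217.0, 309.0, 243.0], 0.97)]
screwdriver_center scene [([207.0, 178.0, 243.0, 229.0], 0.81), ([358.0, 225.0, 413.0, 232.0], 0.64)]
screwdriver_center side [([399.0, 201.0, 480.0, 233.0], 0.89), ([381.0, 268.0, 429.0, 310.0], 0.68), ([386.0, 329.0, 393.0, 393.0], 0.61), ([239.0, 266.0, 272.0, 279.0], 0.56)]
juice1 scene [([130.0, 180.0, 161.0, 231.0], 0.56)]
juice1 side [([378.0, 110.0, 405.0, 171.0], 0.91), ([236.0, 406.0, 279.0, 473.0], 0.78), ([233.0, 193.0, 342.0, 331.0], 0.72)]
soda scene [([455.0, 231.0, 518.0, 351.0], 0.79)]
soda side [([156.0, 328.0, 230.0, 445.0], 0.81)]
carton scene [([61.0, 221.0, 172.0, 301.0], 0.97)]
carton side [([303.0, 99.0, 375.0, 180.0], 0.86), ([237.0, 407.0, 274.0, 470.0], 0.62)]
caddy scene []
caddy side [([234.0, 406.0, 276.0, 472.0], 0.72), ([309.0, 383.0, 387.0, 480.0], 0.61)]
drawer_front scene []
drawer_front side [([231.0, 189.0, 346.0, 331.0], 0.72), ([309.0, 381.0, 387.0, 480.0], 0.27)]
```

View pics/c1.png

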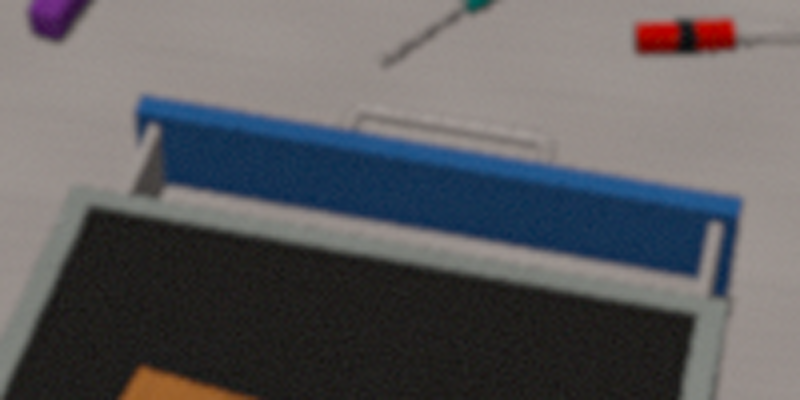

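View pics/c2.png

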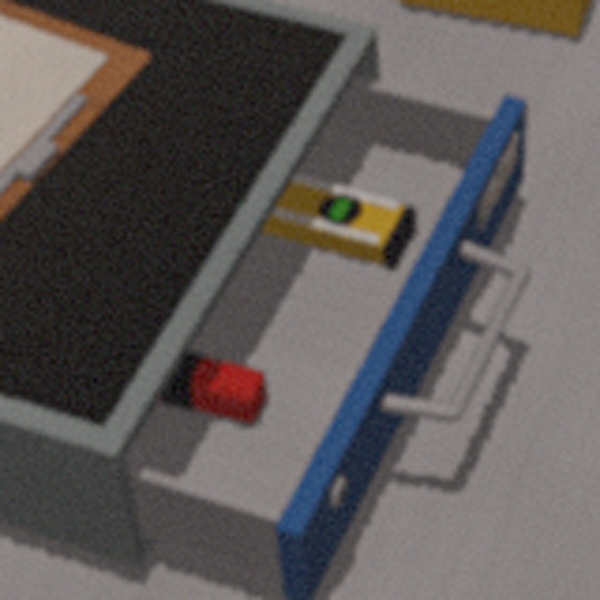

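```bash
python3 - <<'E'
from h import *
def S(x,y): return 200+x/3.75,170+y/3.75
def C(x,y): return 200+x/4,220+y/4
L=[("lipR","side",S(376,35),.116),("lipL","side",S(118,448),.116),("lipR","scene",C(78,188),.116),("lipL","scene",C(728,303),.116),
("hR","side",S(525,270),.066),("hL","side",S(460,410),.066),("hR","scene",C(360,112),.066),("hL","scene",C(550,142),.066),
("panR","side",S(524,100),.09),("panL","side",S(290,530),.09),("panR","scene",C(140,97),.09),("panL","scene",C(742,200),.09),
("levR","side",S(413,208),.05),("levL","side",S(388,248),.05),("scr","side",S(263,385),.044),
("juice1","side",(391,168),0),("juice2","side",(258,468),0),("soda","side",(200,440),0),("soda","scene",(480,342),0),
("cartontop","scene",(66,225),.11),("cartontop","scene",(170,235),.11),("caddy","scene",(440,262),0),("caddy","scene",(524,262),0),("caddytop","scene",(437,208),.135)]
for n,c,p,z in L: print(n,c,onz(c,*p,z).round(3))
E
```

```text
lipR side [ 0.653 -0.177  0.116]
lipL side [0.685 0.178 0.116]
lipR scene [ 0.663 -0.182  0.116]
lipL scene [0.691 0.181 0.116]
hR side [ 0.519 -0.05   0.066]
hL side [0.527 0.065 0.066]
hR scene [ 0.527 -0.047  0.066]
hL scene [0.534 0.07  0.066]
panR side [ 0.552 -0.171  0.09 ]
panL side [0.586 0.186 0.09 ]
panR scene [ 0.559 -0.173  0.09 ]
panL scene [0.587 0.185 0.09 ]
levR side [ 0.604 -0.096  0.05 ]
levL side [ 0.609 -0.059  0.05 ]
scr side [0.649 0.062 0.044]
juice1 side [ 0.468 -0.415  0.   ]
juice2 side [0.533 0.458 0.   ]
soda side [0.655 0.441 0.   ]
soda scene [0.689 0.412 0.   ]
cartontop scene [ 0.58  -0.578  0.11 ]
cartontop scene [ 0.574 -0.325  0.11 ]
caddy scene [0.449 0.324 0.   ]
caddy scene [0.414 0.536 0.   ]
caddytop scene [0.401 0.295 0.135]
```

```bash
python3 -m inch '[[[0.12,-0.25,0,0,0,0.02],[0.25,-0.5,0,0,0,0.04],[0.37,-0.75,0,0,0,0.06],[0.49,-1,0,0,0,0.08]]]' 0 30; python3 -m inch '[[[0.12,-0.25,0,0,0,0],[0.25,-0.5,0,0,0,0],[0.37,-0.75,0,0,0,0],[0.49,-1,0,0,0,0]]]'; python3 -m inch '[[[0.12,-0.25,0,0,0,0],[0.25,-0.5,0,0,0,0],[0.37,-0.75,-0.05,0,0,0],[0.49,-1,-0.1,0,0,0]]]'
```

```text
t: 1.45
eef_pos: [0.3191, 0.4362, 0.4049]
ee_rot: [-3.141, -0.0, -0.079]
force: [1.8, 0.9, -0.8]
width: 0.0529
t: 1.95
eef_pos: [0.4169, 0.2362, 0.4051]
ee_rot: [-3.141, -0.001, -0.081]
force: [1.4, -0.1, 0.7]
width: 0.0136
t: 2.45
eef_pos: [0.5151, 0.0362, 0.3849]
ee_rot: [-3.141, -0.001, -0.081]
force: [0.6, 1.3, 1.8]
width: 0.0007
```

Now above the handle, slightly aside; look before lowering.

```bash
python3 -m inch '[[[0.18,-0.13,-0.2,0,0,0],[0.18,-0.13,-0.3,0,0,0],[0.18,-0.13,-0.3,0,0,0]]]'; python3 - <<'E'
from h import *
import cv2
cv2.imwrite("pics/w1.png",arm.grab_frame("wrist"));cv2.imwrite("pics/s1.png",arm.grab_frame("side")[150:350,160:400])
E
```

```text
t: 2.82
eef_pos: [0.5502, 0.0113, 0.323]
ee_rot: [3.14, 0.004, -0.083]
force: [-0.0, 0.5, 0.6]
width: 0.0004
```

View pics/w1.png

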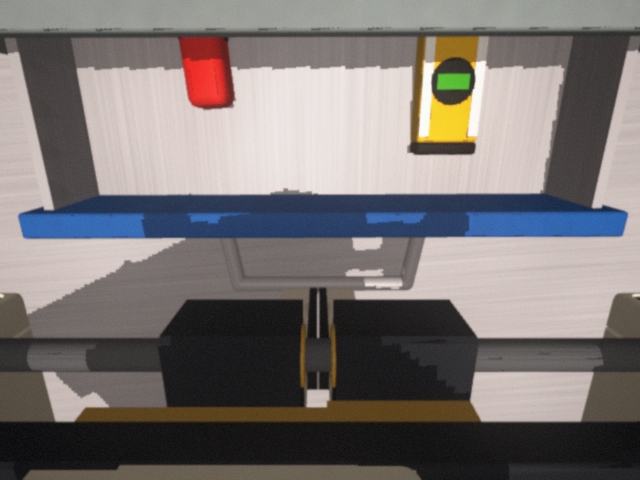

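View pics/s1.png

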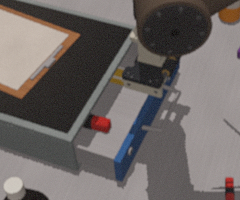

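```bash
python3 - <<'E'
from h import *
P=arm.camera_params("wrist")
for n,u,v,z in [("barL",240,285,.066),("barR",406,284,.066),("panfrontL",23,237,.09),("panfrontR",624,235,.09),("panbackL",70,211,.09),("levL",412,147,.05),("levR",475,147,.05),("levtopL",421,40,.05),("levtopR",488,40,.05),("lipL",10,33,.104),("lipR",630,33,.104),("scr",210,107,.044)]:
    print(n,onz("wrist",u,v,z,P).round(4))
print(arm.get_state()["eef_pos"],arm.tip_reach)
E
```

```text
barL [0.5302 0.0685 0.066 ]
barR [ 0.5216 -0.048   0.066 ]
panfrontL [0.5826 0.1891 0.09  ]
panfrontR [ 0.5545 -0.1748  0.09  ]
panbackL [0.5962 0.1561 0.09  ]
levL [ 0.6139 -0.0564  0.05  ]
levR [ 0.6105 -0.0985  0.05  ]
levtopL [ 0.6778 -0.0622  0.05  ]
levtopR [ 0.6744 -0.1035  0.05  ]
lipL [0.6873 0.1506 0.104 ]
lipR [ 0.6632 -0.1489  0.104 ]
scr [0.6501 0.0758 0.044 ]
[0.5506898  0.01214871 0.32547504] 0.1781
```

```bash
python3 -m inch '[[[0,0,-0.2,0,0,0],[0,0,-0.35,0,0,0],[0,0,-0.5,0,0,0],[0,0,-0.5,0,0,0]]]'; python3 - <<'E'
from h import *
import cv2
cv2.imwrite("pics/w2.png",arm.grab_frame("wrist"))
E
```

```text
t: 3.42
eef_pos: [0.55, 0.0125, 0.2244]
ee_rot: [3.141, 0.002, -0.08]
force: [-0.2, 0.5, 0.8]
width: -0.0001
```

View pics/w2.png

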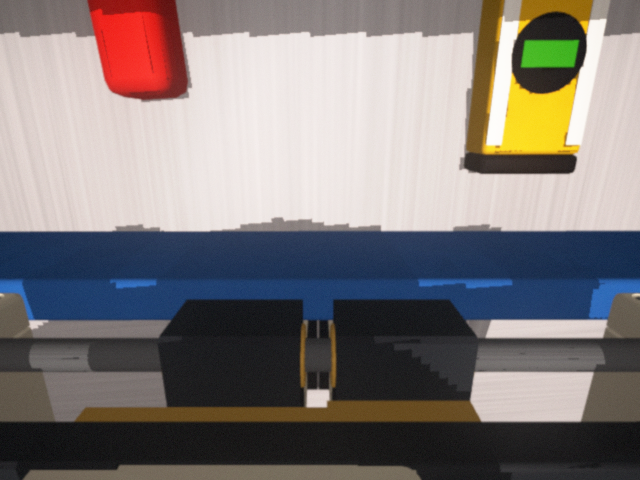

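```bash
python3 -m inch '[[[-0.05,0.004,0,0,0,0],[-0.12,0.01,0,0,0,0],[-0.19,0.015,0,0,0,0],[-0.26,0.021,0,0,0,0],[-0.33,0.027,0,0,0,0],[-0.4,0.032,0,0,0,0]]]';  python3 -m inch '[[[-0.02,0.002,0,0,0,0],[-0.03,0.003,0,0,0,0],[-0.04,0.003,0,0,0,0]]]'; python3 - <<'E'
from h import *
import cv2
cv2.imwrite("pics/w3.png",arm.grab_frame("wrist"))
E
```

```text
t: 4.22
eef_pos: [0.4699, 0.0186, 0.2251]
ee_rot: [-3.141, -0.001, -0.081]
force: [3.5, 1.9, 3.4]
width: 0.0003
t: 4.6
eef_pos: [0.4623, 0.0186, 0.2243]
ee_rot: [3.141, 0.001, -0.082]
force: [1.8, -3.3, -0.2]
width: 0.0002
```

View pics/w3.png

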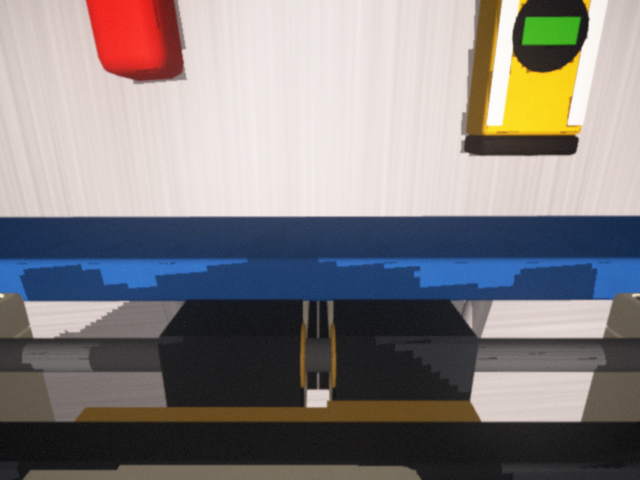

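```bash
python3 -m inch '[[[-0.02,0.002,0,0,0,0],[-0.03,0.003,0,0,0,0],[-0.03,0.003,0,0,0,0]]]';python3 - <<'E'
from h import *
s=arm.get_state();print(s["force"],s["joint_efforts"])
import cv2
im=arm.grab_frame("side");cv2.imwrite("pics/s3.png",im);cv2.imwrite("pics/w4.png",arm.grab_frame("wrist"))
E
```

```text
t: 5.03
eef_pos: [0.46, 0.0198, 0.2253]
ee_rot: [-3.14, -0.008, -0.08]
force: [22.5, -13.5, -15.4]
width: 0.0004
[ 22.52051504 -13.4585115  -15.44527343] [  6.34088203 -41.3037622   13.60784948  -0.66309454  -4.94432241
  -0.14324047]
```

View pics/s3.png

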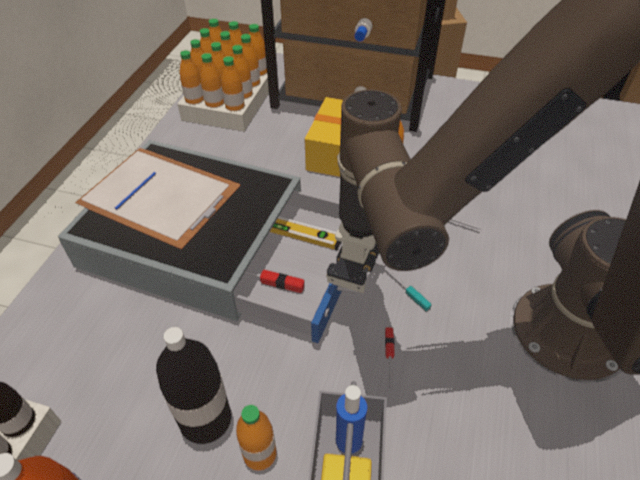

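View pics/w4.png

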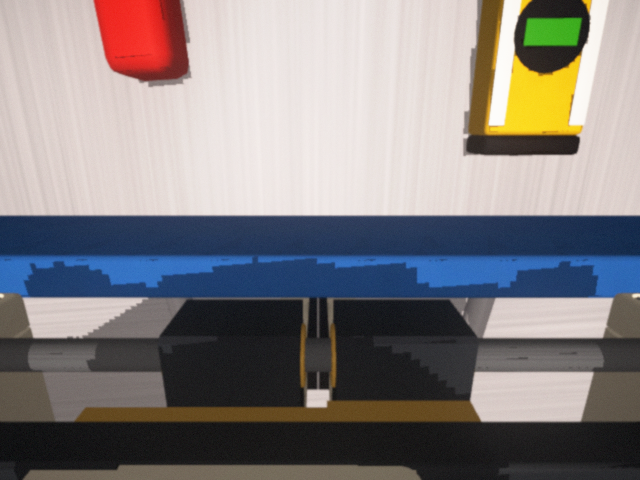

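```bash
python3 -m inch '[[[0.03,0,0,0,0,0],[0.07,-0.005,0,0,0,0],[0.07,-0.005,0.3,0,0,0],[0.07,-0.005,0.55,0,0,0],[0.3,-0.2,0.6,0,0,0],[0.45,-0.4,0.6,0,0,0],[0.45,-0.4,0.6,0,0,0]]]' 62; python3 - <<'E'
from h import *
import cv2
cv2.imwrite("pics/w5.png",arm.grab_frame("wrist"));print(arm.get_state()["eef_pos"],arm.get_state()["q"])
E
```

```text
t: 6.0
eef_pos: [0.5478, -0.0625, 0.3438]
ee_rot: [3.141, 0.002, -0.085]
force: [-1.0, -1.3, -1.3]
width: 0.0609
[ 0.5467755  -0.06162811  0.34356836] [ 2.43580357e-01  2.04673541e-01 -3.50143969e-01 -7.07266694e-04
 -1.01842466e+00  1.24327704e+00]
```

View pics/w5.png

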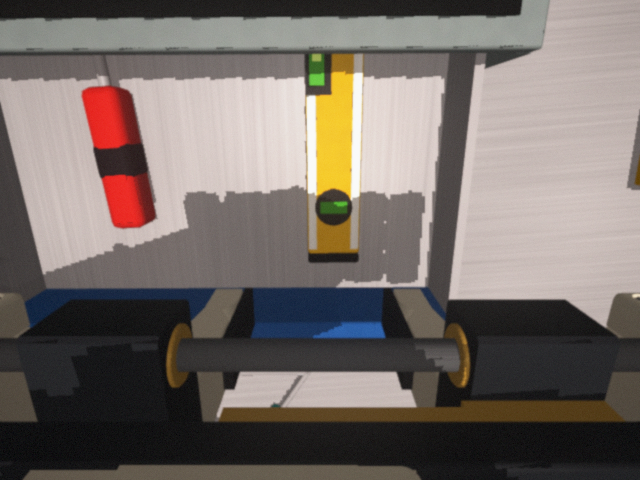

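```bash
python3 - <<'E'
from h import *
P=arm.camera_params("wrist")
for n,u,v,z in [("nearL",308,253,.05),("nearR",358,253,.05),("farL",306,60,.05),("farR",363,60,.05),("panbackL",45,289,.03),("panbackR",430,289,.03),("lipL",10,55,.104),("lipR",500,54,.104),("scr",130,227,.044),("lipcornerR",545,48,.104)]:
    print(n,onz("wrist",u,v,z,P).round(4))
s=arm.get_state();print(s["eef_pos"],s["ee_rot"])
E
```

```text
nearL [ 0.5335 -0.0531  0.05  ]
nearR [ 0.5302 -0.0921  0.05  ]
farL [ 0.6701 -0.0643  0.05  ]
farR [ 0.6669 -0.1024  0.05  ]
panbackL [0.5127 0.1781 0.03  ]
panbackR [ 0.4848 -0.1543  0.03  ]
lipL [0.6776 0.0926 0.104 ]
lipR [ 0.6562 -0.169   0.104 ]
scr [0.5645 0.0839 0.044 ]
lipcornerR [ 0.6571 -0.1927  0.104 ]
[ 0.5467755  -0.06162811  0.34356836] [ 3.14137502e+00  2.50933073e-03 -8.43110510e-02]
```

```bash
python3 -m inch '[[[0.14,-0.04,-0.1,0,0,0],[0.276,-0.08,-0.25,0,0,0],[0.276,-0.08,-0.4,0,0,0],[0.276,-0.08,-0.46,0,0,0],[0.276,-0.08,-0.46,0,0,0]]]'; python3 - <<'E'
from h import *
import cv2
cv2.imwrite("pics/w6.png",arm.grab_frame("wrist"));cv2.imwrite("pics/s6.png",cv2.resize(arm.grab_frame("side")[150:350,200:440],None,fx=3,fy=3))
E
```

```text
t: 6.68
eef_pos: [0.6012, -0.076, 0.2522]
ee_rot: [3.141, 0.002, -0.081]
force: [0.3, 0.7, -0.2]
width: 0.0622
```

View pics/w6.png

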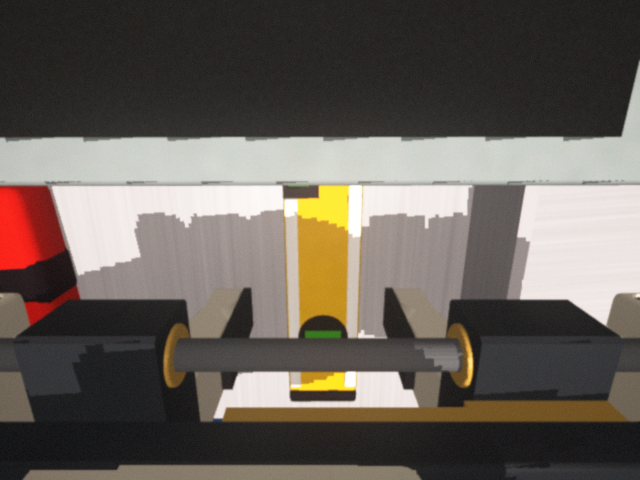

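View pics/s6.png

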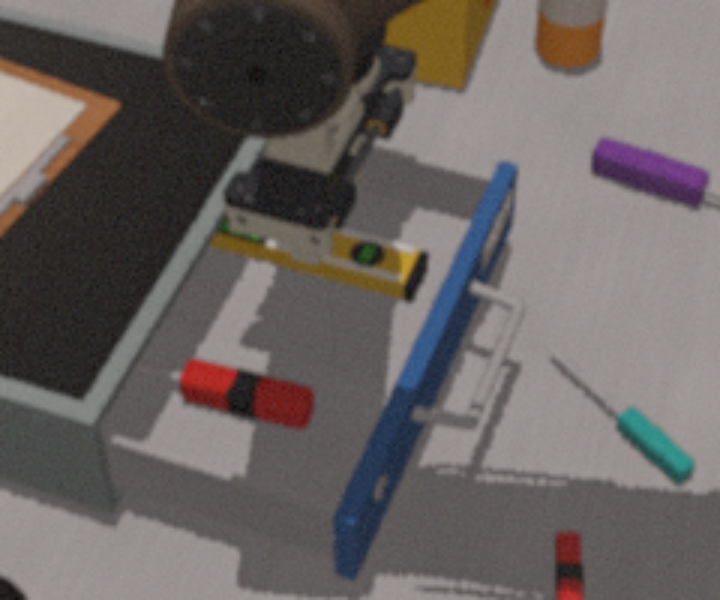

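```bash
python3 -m inch '[[[0,0,-0.1,0,0,0],[0,0,-0.2,0,0,0],[0,0,-0.2,0,0,0]]]'; python3 -m inch '[[[0,0,0,0,0,0],[0,0,0,0,0,0],[0,0,0,0,0,0],[0,0,0,0,0,0],[0,0,0,0,0,0],[0,0,0,0,0,0]]]' 0 60; python3 - <<'E'
from h import *
import cv2
cv2.imwrite("pics/w7.png",arm.grab_frame("wrist"))
E
```

```text
t: 7.15
eef_pos: [0.6014, -0.0764, 0.2128]
ee_rot: [3.141, 0.001, -0.081]
force: [0.1, -0.6, 0.6]
width: 0.062
t: 7.9
eef_pos: [0.602, -0.0765, 0.2137]
ee_rot: [3.142, -0.001, -0.081]
force: [-1.4, 0.2, 5.9]
width: 0.0393
```

View pics/w7.png

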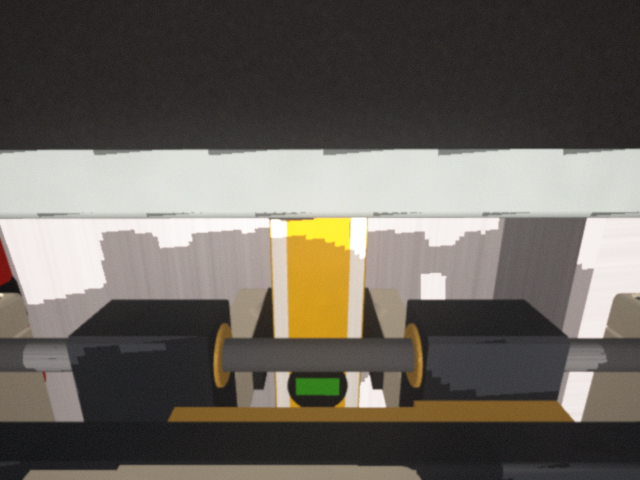

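```bash
python3 -m inch '[[[0.025,-0.002,0.093,0.002,0.022,0],[0.046,-0.004,0.177,0.004,0.044,0],[0.065,-0.005,0.251,0.005,0.066,0],[0.089,-0.007,0.307,0.007,0.089,0],[0.089,-0.007,0.307,0.007,0.089,0],[0.089,-0.007,0.307,0.007,0.089,0]]]'; python3 - <<'E'
from h import *
import cv2
cv2.imwrite("pics/w8.png",arm.grab_frame("wrist"));cv2.imwrite("pics/s8.png",cv2.resize(arm.grab_frame("side")[150:350,200:440],None,fx=3,fy=3))
E
```

```text
t: 8.7
eef_pos: [0.6191, -0.0778, 0.2732]
ee_rot: [3.141, 0.28, -0.082]
force: [-0.7, -0.1, -2.2]
width: 0.0396
```

View pics/w8.png

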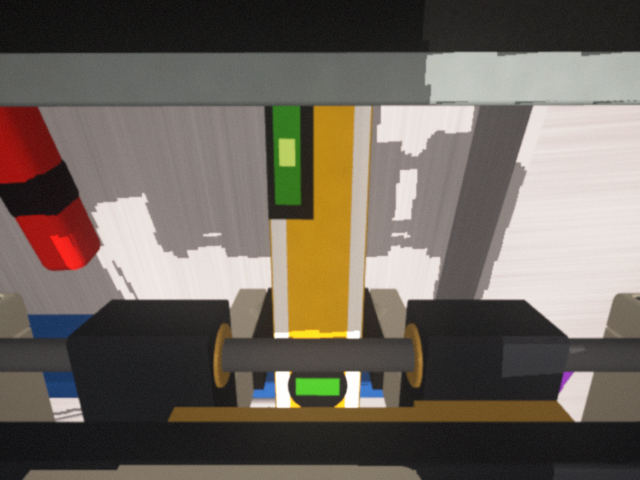

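View pics/s8.png

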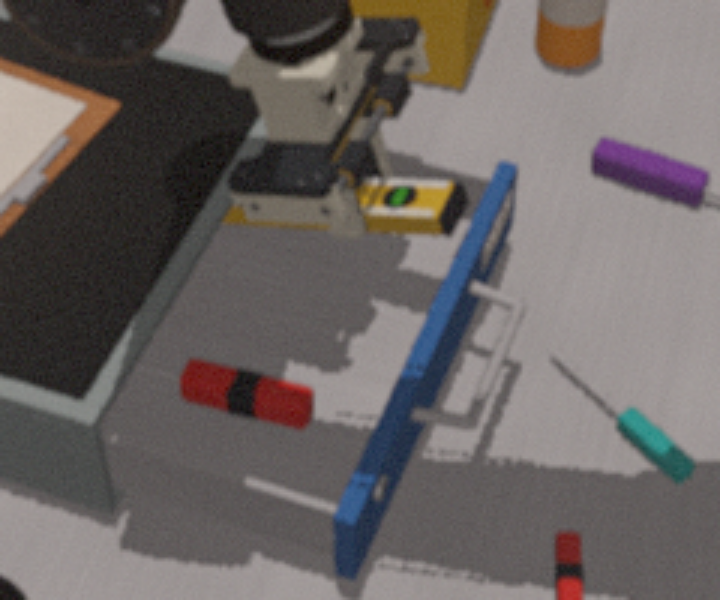

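```bash
python3 -m inch '[[[-0.08,0.006,0.025,0,0,0],[-0.17,0.014,0.05,0,0,0],[-0.26,0.021,0.075,0,0,0],[-0.35,0.028,0.1,0,0,0],[-0.431,0.035,0.124,0,0,0],[-0.431,0.035,0.124,0,0,0]]]'; python3 - <<'E'
from h import *
import cv2
cv2.imwrite("pics/w9.png",arm.grab_frame("wrist"));cv2.imwrite("pics/s9.png",cv2.resize(arm.grab_frame("side")[150:350,200:440],None,fx=3,fy=3))
E
```

```text
t: 9.55
eef_pos: [0.5322, -0.0708, 0.2999]
ee_rot: [3.141, 0.279, -0.081]
force: [-0.0, 0.5, -2.3]
width: 0.0396
```

View pics/w9.png

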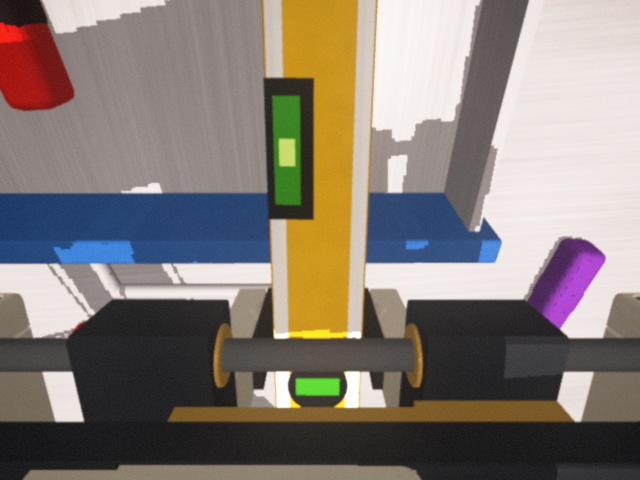

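View pics/s9.png

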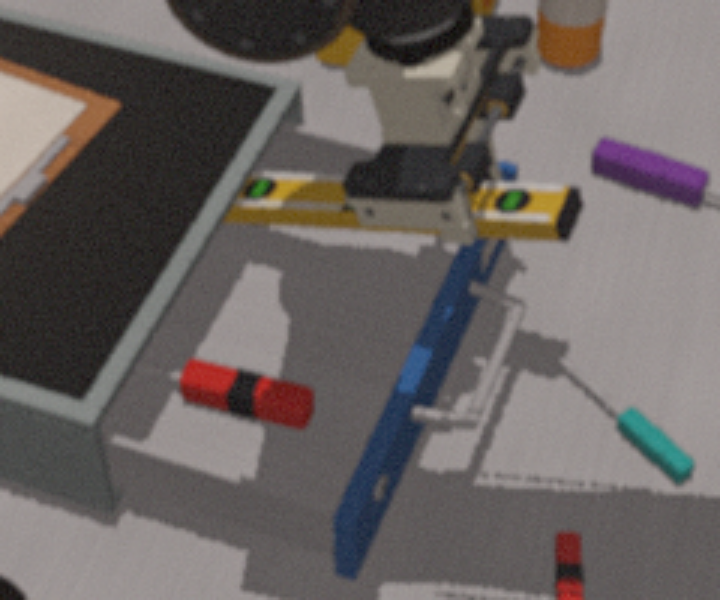

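Sliding cleanly with no contact or slip. Continue with a little more tilt.

```bash
python3 -m inch '[[[-0.07,0.006,0.023,0.0005,0.005,0],[-0.14,0.012,0.046,0.001,0.011,0],[-0.21,0.018,0.069,0.001,0.016,0],[-0.284,0.023,0.091,0.002,0.022,0],[-0.32,0.026,0.1,0.002,0.022,0],[-0.32,0.026,0.1,0.002,0.022,0]]]'; python3 - <<'E'
from h import *
import cv2
cv2.imwrite("pics/s10.png",cv2.resize(arm.grab_frame("side")[150:350,200:440],None,fx=3,fy=3))
cv2.imwrite("pics/sc10.png",arm.grab_frame("scene"))
E
```

```text
t: 10.4
eef_pos: [0.469, -0.0656, 0.3193]
ee_rot: [-3.142, 0.349, -0.081]
force: [-0.3, -1.1, -1.5]
width: 0.0395
```

View pics/s10.png

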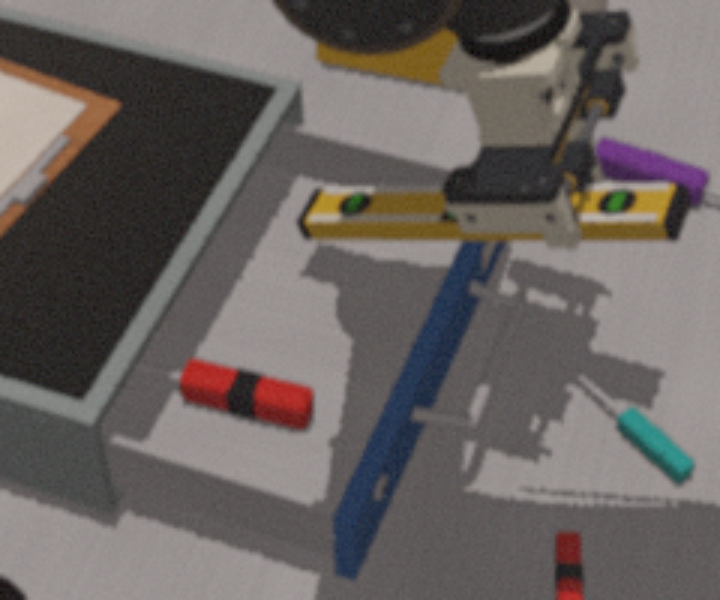

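View pics/sc10.png

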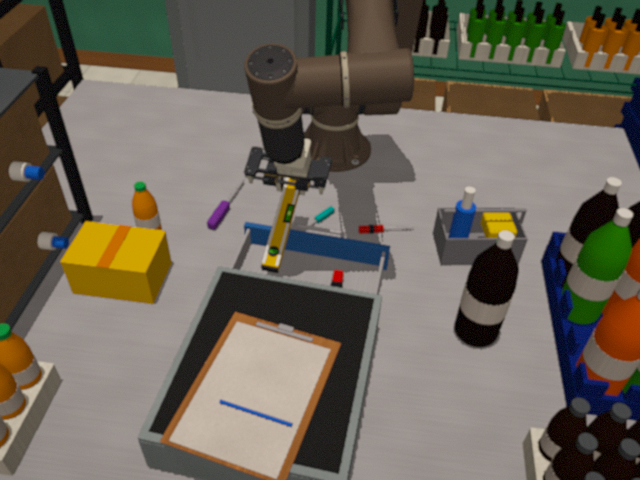

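```bash
python3 -m inch '[[[0,0,0.15,0,0,0],[0,0,0.35,0,0,0],[0,0,0.55,0,0,0],[0,0,0.7,-0.001,-0.02,0],[0,0,0.85,-0.003,-0.04,0],[0,0,0.9,-0.004,-0.055,0],[0,0,0.9,-0.004,-0.055,0],[0,0,0.9,-0.004,-0.055,0]]]';python3 -m inch '[[[0,0,0,0,0,0],[0,0,0,0,0,0],[0,0,0,0,0,0],[0,0,0,0,0,0]]]'; python3 - <<'E'
from h import *
import cv2
from scipy.spatial.transform import Rotation as R
s=arm.get_state();A=R.from_euler('xyz',s["ee_rot"]).as_matrix();p=s["eef_pos"]
G=p+A[:,2]*.1737
for n,d in [("near",-.07),("cen",.08),("far",.23)]:
    w=G+A[:,0]*d;print(n,w.round(3),proj("side",w).round(),proj("scene",w).round())
print(s["qd"].round(3),s["force"].round(1))
cv2.imwrite("pics/s11.png",arm.grab_frame("side"))
cv2.imwrite("pics/sc11.png",arm.grab_frame("scene"));cv2.imwrite("pics/w11.png",arm.grab_frame("wrist"))
E
```

```text
t: 11.5
eef_pos: [0.4691, -0.0655, 0.4975]
ee_rot: [-3.14, 0.18, -0.081]
force: [0.3, -0.3, -0.9]
width: 0.0393
t: 12.0
eef_pos: [0.4694, -0.0657, 0.4988]
ee_rot: [-3.14, 0.177, -0.081]
force: [0.1, 0.5, -1.3]
width: 0.0393
near [ 0.37  -0.057  0.34 ] [421. 157.] [296. 114.]
cen [ 0.517 -0.069  0.314] [346. 151.] [280. 161.]
far [ 0.665 -0.081  0.287] [278. 145.] [261. 214.]
[ 0.    -0.002  0.001 -0.    -0.     0.001] [ 0.1  0.5 -1.3]
```

View pics/s11.png

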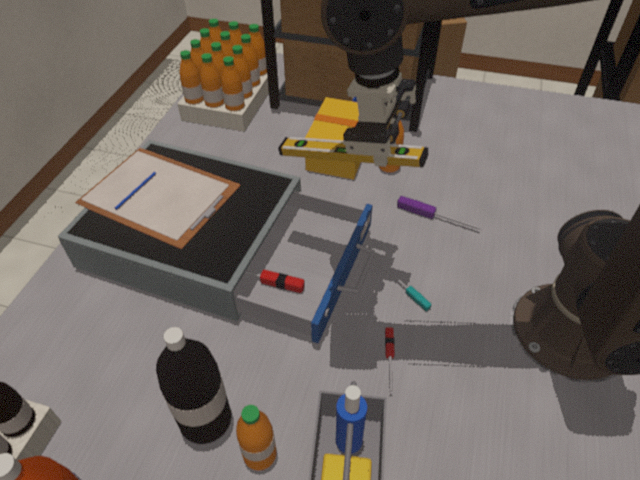

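View pics/sc11.png

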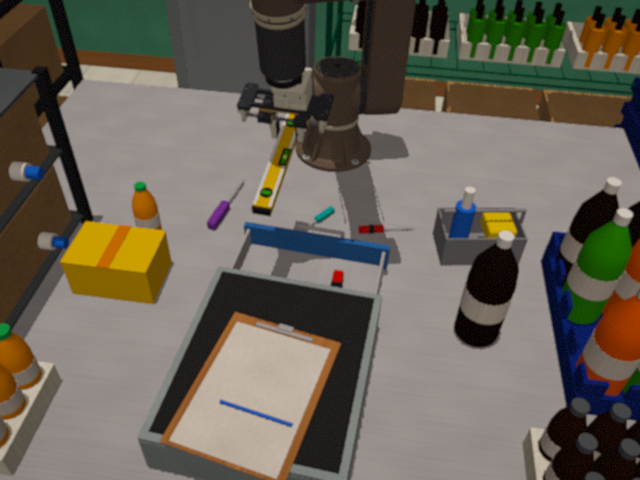

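View pics/w11.png

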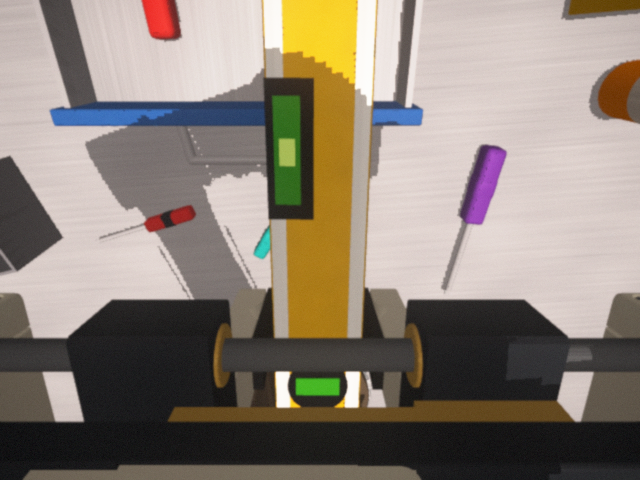

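```bash
python3 -c "
from station import arm
print(arm.job_done())"
```

```text
the job is handed in; nothing more can be done
None
```

The level is out of the drawer and held in the gripper, and I handed the job in at about 12 s; no verdict is reported back.

**What I did:** I hooked the closed fingers behind the handle and pulled the drawer until I felt the stop at about 22 N. I then gripped the level across its width at 60 N, tipped its near end up about 16° and drew it out slantwise. With the far end clear of the cabinet I lifted it and eased the tilt to about 10°.

**Last checks:**
- **Level:** From the arm pose, the centre is about 0.31 m above the bench. The far end is the lowest point, about 0.28 m up and 16 cm above the cabinet top. The predicted end positions matched the side and scene pictures to within about 10 pixels.
- **Grip:** The fingers read 39.3 mm on the 40 mm bar. The wrist view showed no slip, and the arm was at rest with under about 1.5 N on the tool.
- **Drawer:** It is still fully open in the side picture with the red screwdriver in it. The front panel to cabinet gap measured about 173 mm, against 170 mm at the stop.
- **Bench:** The bottles, carton and caddy look where they started.

No check failed. The only disagreement was about 5–8 mm between the scene and side cameras on x positions. I averaged the two and confirmed with the wrist camera before reaching for the handle.

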